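Seal a module in the shielded test box

ROBOT

A 6-joint arm with a two-finger parallel gripper is mounted at the origin on the work surface. World frame = base frame: x ahead of the robot, y to its left, z up, the work surface at z = 0. Lengths are in m, angles in rad, forces in N, time in s.
With the tool pointing down it reaches from about 0.275 to 0.875 m from the base axis. Payload 12.5 kg.
Tool frame: the origin (TCP) lies where the fingers leave the gripper's body, on its centre line; the fingertips stand 73 mm ahead of it and the grasp point (between the pads) lies 54 mm ahead of it; x points along the fingers, z is the direction in which the jaws open and shut, and the axes are right-handed (so a half turn about x gives the same grasp; the last joint's range is limited). The gripper opens to 85 mm and grips with 20 to 120 N. Pads are 22 mm wide; open, the fingers measure 114 mm over their backs; the gripper's body (76 mm by 85 mm) begins 54 mm behind the grasp point. The pads swing forward as they close: fully open they stand 13 mm farther back than shut.
Start: joints at [1.235, 0.351, 1.652, -0, 1.139, -0.085], TCP at [0.136, 0.533, 0.304] pointing down, gripper open.
Joint ranges: [-2.75, 2.75], [-0.79, 2.1], [0.01, 2.65], [-1.57, 4.71], [0.07, 3.14], [-2.87, 2.87]. Speed limits (rad/s): [2.22, 2.22, 2.79, 3.14, 3.14, 3.14].

INTERFACE

Orientations are given as a rotation vector (axis times angle).
In Python, from cell import env, vision, sign_off gives the robot as it stands.
- The arm moves only by the tool step_arm, never from a script. Its argument "motion" is a list of rows, each a list of 3 entries, a list of its own where there are three numbers: the opening, from 0 (shut) to 1 (fully open), then the shift along the tool's x, y, z normalised to -1 to 1, where 1 is 600 mm, then the turn, a rotation vector about the tool's x, y, z normalised to -1 to 1, where 1 is 2 pi rad. In form: [[claw, [dx, dy, dz], [rx, ry, rz]], ...]. A call has 1 to 12 rows; each row is the pose to reach, as a shift and turn from the pose commanded when the call began, along the tool's axes at that moment, turning the shorter way round; what a row does not reach only later rows make up. A row lasts 1/8 s, in which the tool goes at most 62.5 mm and 10.7 degrees, less where a joint would pass 70% of its speed; a pose out of reach is approached as far as the arm can. A call with a number of a shift or a turn outside -1 to 1 is refused whole. A call with a gripper value outside its range is refused whole. The fingers move at their own pace and stop on an object; "grip_force" is the grip in N (left out, the last holds). Time passes only in rows, so rows that repeat a pose let the fingers close. It gives the time, the measured TCP pose, the force and the opening at its end, in the units of the state.
- env.sense(): the state, without advancing time (a new reading comes with each control period).
- vision.read_camera(name): name is "scene" or "side" or "wrist"; returns the picture (480x640x3 uint8, red, green, blue); there is no depth.
- vision.camera_params(name): a dict with "K" (3x3 intrinsics, pixels), "rvec" (rotation vector, rad) and "tvec" (3), from world to camera coordinates, as OpenCV has them. Camera axes: x right, y down, z forward; pixel columns grow to the right and rows downward; lengths in m; the calibration is good to about 2 mm. A picture is of the moment at which its call begins: read the wrist's pose just before it. camera_params takes no time and is no camera call; for the wrist camera it gives the pose at the moment of the call.
- sign_off(): hands the job in, once; it reports no verdict.
The state is a dict: "time": time; "joint_positions": joint angles; "joint_vel": joint speeds; "joint_torque": joint torques, N m; "tool_pos": TCP position; "tool_rot": TCP orientation; "ft_force": force on the tool from outside, world axes, zero at the start; "moment": the same for the moment, N m; "gripper_width": finger opening in m.
Only numpy, scipy, OpenCV 4.12 (cv2) and the standard library are available. Lean on these libraries where they do the work, as an engineer would, in place of code of your own. Each camera call takes 0.05 s, during which the arm holds its last target.

TASK

Lower the finned module into the open test box and set it gently on the floor of the box, fins up; then swing the lid down onto its gasket and turn the T-handle clockwise as far as it goes, so that the lid is drawn down tight. Leave the handle locked, and leave the plain block and the other things on the bench where they are.

Things in the scene. Friction and masses are not known exactly. Their poses are not given: they have to be found in the camera images.
- module_mid (a point): Centre of the finned module, to be picked up: loose aluminium block 90 mm long (its x), 50 wide (y), 56 high (z, up), about 0.35 kg, upper half cut into seven upright fins along its length, a brass connector (6 mm) on each end. Stands upright on the bench, centre 28 mm above its underside, in one of two places; the plain block is in the other.
- plainblock_mid (a point): Centre of the plain block: same size and metal as the module but smooth, without fins. Bystander, not to be moved.
- box_floor (a point): Centre of the test box's inner floor (5 mm above the bench); x from the latch side (nearest the robot) to the hinge side, y left, z up. Fixed aluminium box, outside 170 (x) x 270 (y) x 85 mm high, walls 5 mm, open above. Black gasket on the rim, its front top at 97 mm when free. A steel keeper lip juts 32 mm from the middle of the front wall, 70 to 87 mm above the bench.
- hinge_line (a point): Middle of the lid's hinge axis, which runs along the box's y: 90 mm behind the middle of the box (+x) and 98 mm above the bench. Axes as the box's.
- lid (a joint): Lid angle, rad: 0 = fully drawn down, level; 1.57 = upright. Stiff hinge (1 N m friction): the lid stays where it is left and does not fall; pushing it 0.16 m from the hinge takes up to about 12 N. It meets the springy gasket at about 0.026; press it down there with 10 to 20 N. The latch can catch only when the lid is below about 0.05.
- lid_edge (a point): Middle of the lid's outer face, 180 mm from the hinge axis (axes: the box's when shut). The lid: plate 12 mm thick, mid-plane through the hinge axis, 274 mm wide, from 3 to 180 mm from the hinge; then a tongue 80 mm wide on to 249 mm, carrying the T-handle. Both faces are flat.
- thandle (a joint): T-handle angle, rad: 0 = unlocked, bar parallel to the hinge; grows clockwise (seen facing the outer face) to the stop at 1.5 = locked, bar pointing at the hinge. Its pawl goes under the keeper from about 0.4, draws the lid down until about 1.2, then holds by itself. Takes 0.06 N m free, 0.3 to 0.5 drawing. If turned past 0.4 with the lid open, the pawl fouls the keeper and the lid cannot close.
- handle_bar (a point): Centre of the T-handle's bar: dark steel, 90 mm long (this point's y), 16 x 16 mm, on a 16 mm stem; z points out of the lid. It lies 48 mm above the lid's mid-plane (42 above the tongue's face), 225 mm from the hinge axis; with the lid shut, 135 mm in front of the box's middle and 146 mm above the bench.
- driver: Bystander: screwdriver 180 mm long with a black handle, lying on the bench; origin at its underside.
- spool: Bystander: grey wire spool, 60 mm across, 45 mm high; origin at its underside.
- cleaner: Bystander: white bottle, 60 mm across, 150 mm high; origin at its underside.
- meter: Bystander: red hand-held meter, 150 x 75 x 35 mm, lying flat; origin at its underside.
- module: The finned module itself (see its centre), origin at the middle of its underside.
There are look-alikes about, which are no part of the job. What is shaped like the module but purple is not meant.

How it is judged:
By the outcome, as a careful person would: the job done as asked, in the order asked, and still so for the second after the job is handed in, with the robot touching nothing.
It also fails if it takes over 64 s, if anything falls off the work surface, if the arm or the gripper's body presses on something with over 40 N, if the wrist force passes 120 N, or if a joint passes its speed limit or range.

## Working session

There is one attempt and no reset: what is moved stays moved. The work goes in short steps, Python scripts to look and compute and a tool call to move; the robot and the scene stay as the last step left them, time stands still between calls to the robot, and variables do not carry over. Pictures are saved under pics/ and viewed, and the job is handed in when it is done.

Besides the shell and the picture viewer there is one more tool, called after ">>>" by a JSON object that holds its "api" and its "payload". step_arm: Moves the arm, as the interface text tells. Its arguments: {"type":"object","properties":{"motion":{"type":"array","items":{"type":"array"}},"grip_force":{"type":"number"}},"required":["motion"]}

```bash
ls; mkdir -p pics; python3 - <<'E'
from cell import env, vision
import cv2
print(env.sense())
for n in ["scene","side","wrist"]:
    p=vision.camera_params(n); im=vision.read_camera(n)
    cv2.imwrite(f"pics/a_{n}.png",im[:,:,::-1]); print(n,p)
E
```

```text
pics
{'time': 0.0, 'joint_positions': array([ 1.23537358e+00,  3.51249206e-01,  1.65240532e+00,  5.23655399e-06,
        1.13912141e+00, -8.45692776e-02]), 'joint_vel': array([ 1.89467294e-04,  1.48146535e-03, -2.35390010e-04,  2.04865225e-05,
        2.38085457e-04,  5.68633781e-04]), 'joint_torque': array([-1.24655915e-03, -5.06116927e+01, -2.91391164e+01, -1.00643240e-04,
        4.63722288e-03,  1.11317104e-05]), 'tool_pos': array([0.13640498, 0.53256698, 0.30335841]), 'tool_rot': array([-1.02312334,  1.31850284,  1.022056  ]), 'ft_force': array([-0.18740952, -0.58664627,  0.12985555]), 'moment': array([ 0.01637115,  0.01666132, -0.03466165]), 'gripper_width': 0.0851556825264406}
scene {'K': array([[588.39094924,   0.        , 308.0546475 ],
       [  0.        , 588.39094924, 243.5021911 ],
       [  0.        ,   0.        ,   1.        ]]), 'rvec': array([ 0.6918982 ,  2.77953172, -0.89140603]), 'tvec': array([ 0.47755553, -0.11536186,  1.73052789])}
side {'K': array([[575.73493657,   0.        , 321.08218356],
       [  0.        , 575.73493657, 239.15095616],
       [  0.        ,   0.        ,   1.        ]]), 'rvec': array([ 2.23404866, -0.64050603,  0.30693813]), 'tvec': array([-0.45521681,  0.22197598,  1.33424597])}
wrist {'K': array([[397.64610462,   0.        , 324.45646812],
       [  0.        , 397.64610462, 232.65461411],
       [  0.        ,   0.        ,   1.        ]]), 'rvec': array([-2.2742751 , -1.7669909 , -0.27987396]), 'tvec': array([-0.54984687, -0.0413338 ,  0.37871008])}
```

View pics/a_scene.png

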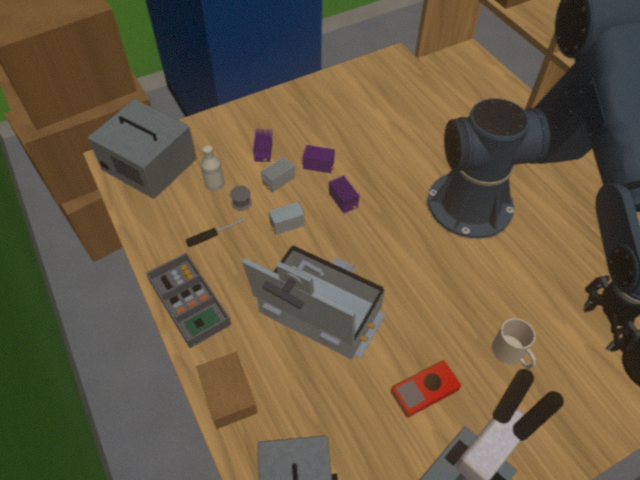

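View pics/a_side.png

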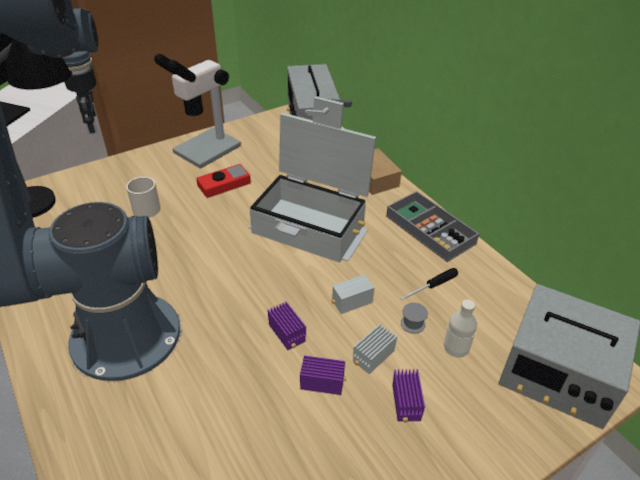

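View pics/a_wrist.png

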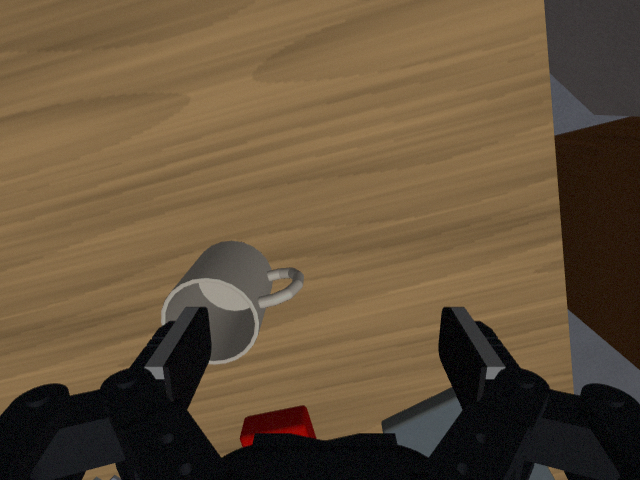

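```bash
python3 - <<'E'
import cv2, numpy as np
a=cv2.imread("pics/a_side.png"); s=cv2.imread("pics/a_scene.png")
c1=cv2.resize(a[260:420,250:450],(800,640)[:2] if 0 else (750,600),interpolation=cv2.INTER_CUBIC)
c2=cv2.resize(s[130:250,220:380],(800,600),interpolation=cv2.INTER_CUBIC)
c3=cv2.resize(a[90:270,240:400],(533,600),interpolation=cv2.INTER_CUBIC)
c4=cv2.resize(s[235:365,235:395],(738,600),interpolation=cv2.INTER_CUBIC)
for i,c in enumerate([c1,c2,c3,c4]): cv2.imwrite(f"pics/b{i}.png",c)
E
```

```text
(no output)
```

View pics/b0.png

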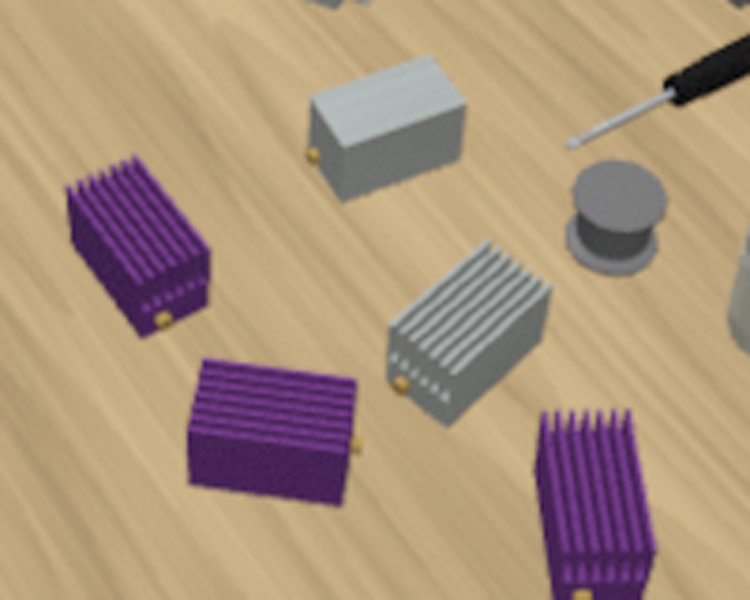

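View pics/b1.png

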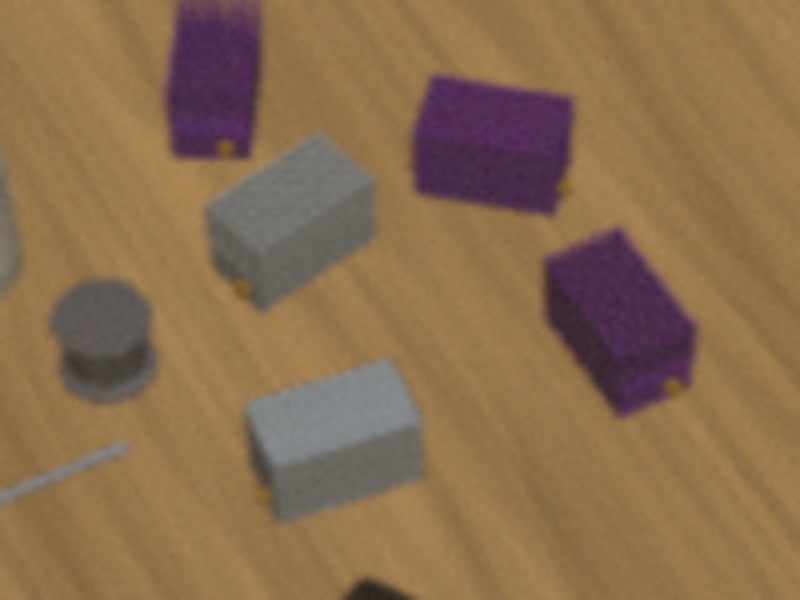

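View pics/b2.png

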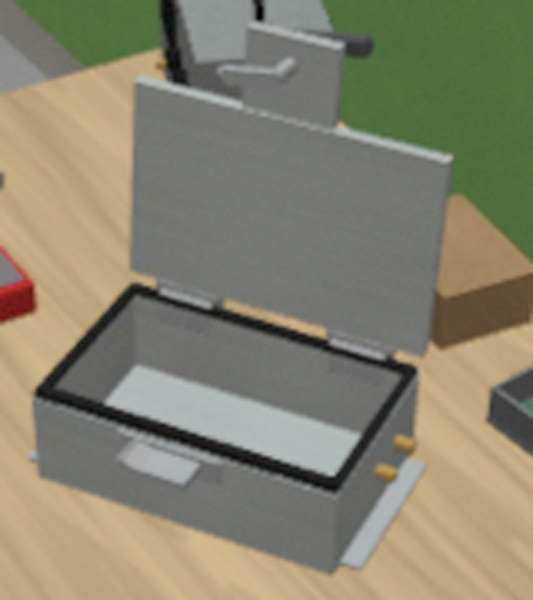

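View pics/b3.png

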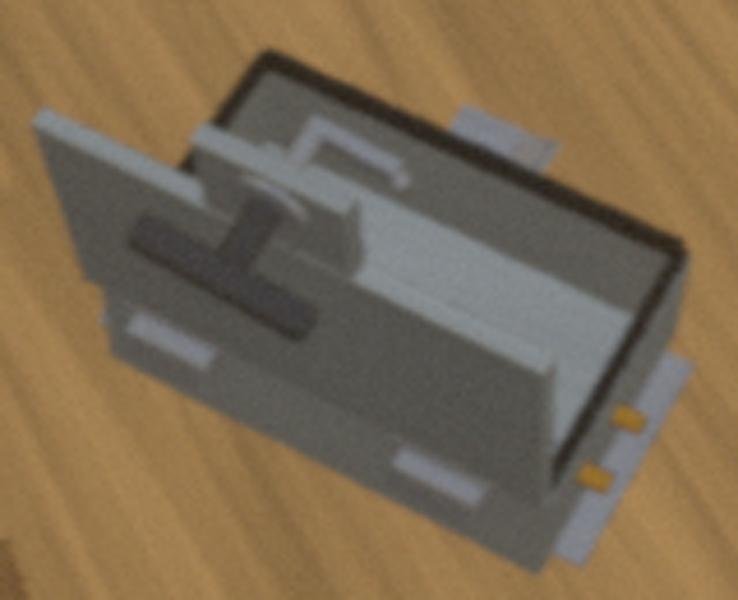

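```bash
cat > h.py <<'E'
import numpy as np, cv2, json
from cell import env, vision
def cam(n):
    p=vision.camera_params(n); R=cv2.Rodrigues(p['rvec'])[0]; return p['K'],R,np.array(p['tvec'])
def ray(n,px,C=None):
    K,R,t=C or cam(n); c=-R.T@t; d=R.T@np.linalg.solve(K,[px[0],px[1],1.]); return c,d/np.linalg.norm(d)
def onz(n,px,z,C=None):
    c,d=ray(n,px,C); return c+d*(z-c[2])/d[2]
def tri(obs):
    A=np.zeros((3,3));b=np.zeros(3);rs=[ray(*o) for o in obs]
    for c,d in rs:
        M=np.eye(3)-np.outer(d,d);A+=M;b+=M@c
    X=np.linalg.solve(A,b); return X,[np.linalg.norm((np.eye(3)-np.outer(d,d))@(X-c)) for c,d in rs]
E
python3 - <<'E'
from h import *
np.set_printoptions(precision=4,suppress=True)
f=lambda l,s,ox,oy:[(x/s+ox-0.35,y/s+oy-0.35) for x,y in l]
ms=f([(388,328),(448,375),(550,287),(490,242)],3.75,250,260)
mc=f([(375,182),(320,137),(207,208),(262,250)],5,220,130)
for n,l in(("side",ms),("scene",mc)):
    P=np.array([onz(n,p,.056) for p in l]);print(n,P[:,:2].tolist(),P.mean(0),[np.linalg.norm(P[i]-P[(i+1)%4]) for i in range(4)])
gs=f([(36,395),(337,490),(416,370),(133,288)],3.333,240,90)
P=np.array([onz("side",p,.092) for p in gs]);print("box side",P[:,:2],P.mean(0),[np.linalg.norm(P[i]-P[(i+1)%4]) for i in range(4)])
s=738/160
gc=f([(268,50),(688,245),(560,490),(110,290)],s,235,235)
for i in range(2): print("front corner scene",onz("scene",gc[i],.095)[:2])
# FL corner seen from side (250) vs scene: side camera on robot side
# lid corners  side crop
ls=f([(135,78),(450,158),(247,22),(343,48)],3.333,240,90)
lc=f([(552,372),(42,110),(357,212),(197,128)],s,235,235)
print("lid corner tri")
for a,b in zip(ls,lc): print(tri([("side",a),("scene",b)]))
b=f([(130,232),(310,330)],s,235,235)
E
```

```text
side [[0.4041885769372582, -0.34081525837529403], [0.41436725466237356, -0.3858750578407265], [0.5027167607940699, -0.3665072918447023], [0.492989073430343, -0.32049701176823664]] [ 0.4536 -0.3534  0.056 ] [np.float64(0.04619514052469967), np.float64(0.09044747422339333), np.float64(0.04702737260533728), np.float64(0.09109533095940518)]
scene [[0.4090903599251522, -0.3325137731128399], [0.42154519796778445, -0.3807556055336051], [0.5059672078665564, -0.360772092342296], [0.49171745560546537, -0.31575171817193415]] [ 0.4571 -0.3474  0.056 ] [np.float64(0.049823662912128315), np.float64(0.08675492236648918), np.float64(0.04722170613120468), np.float64(0.08431016205894502)]
box side [[ 0.4154  0.1606]
 [ 0.5583 -0.0606]
 [ 0.696   0.0284]
 [ 0.5537  0.2478]] [0.5558 0.094  0.092 ] [np.float64(0.2632887537704729), np.float64(0.16400638445525184), np.float64(0.26154969578639803), np.float64(0.16347879060313927)]
front corner scene [ 0.5568 -0.0525]
front corner scene [0.4162 0.1677]
lid corner tri
(array([0.5785, 0.2782, 0.2732]), [np.float64(0.0006093646506272582), np.float64(0.0006093646506274133)])
(array([0.7226, 0.0441, 0.2767]), [np.float64(0.001292425401849201), np.float64(0.0012924254018489444)])
(array([0.6366, 0.2012, 0.3428]), [np.float64(0.0011354882466885978), np.float64(0.0011354882466886936)])
(array([0.6783, 0.1292, 0.3427]), [np.float64(0.0008426140761830137), np.float64(0.0008426140761831287)])
```

```bash
cat >> h.py <<'E'
from scipy.spatial.transform import Rotation as Rn
np.set_printoptions(precision=4,suppress=True)
def down(yaw_z):
    # tool x down, jaw (tool z) at world angle yaw_z deg
    a=np.radians(yaw_z); x=np.array([0,0,-1.]); z=np.array([np.cos(a),np.sin(a),0]); y=np.cross(z,x); return np.stack([x,y,z],1)
def cmd(pos,Rt,base=None):
    # row numbers from commanded pose base=(pos,R)
    p0,R0=base if base else (lambda s:(s['tool_pos'],Rn.from_rotvec(s['tool_rot']).as_matrix()))(env.sense())
    d=R0.T@(np.array(pos)-p0)/0.6; r=Rn.from_matrix(R0.T@Rt).as_rotvec()/(2*np.pi); return np.round(d,4),np.round(r,4)
E
python3 - <<'E'
from h import *
s=env.sense();R=Rn.from_rotvec(s['tool_rot']).as_matrix();print(R, np.degrees(np.arctan2(R[1,2],R[0,2])))
K,Rc,t=cam("wrist");c=-Rc.T@t;print("cam in tool",R.T@(c-s['tool_pos']));print(R.T@Rc.T)
print(np.degrees(s['joint_positions']))
for y in(102.4,-77.6):print(y,cmd([.455,-.35,.30],down(y)))
E
```

```text
[[-0.0003 -0.9687  0.2481]
 [-0.0008  0.2481  0.9687]
 [-1.      0.0001 -0.0008]] 75.63201570150854
cam in tool [-0.0694  0.0783 -0.    ]
[[-0.0008 -0.3093  0.951 ]
 [ 0.001  -0.951  -0.3093]
 [ 1.      0.0007  0.0011]]
[70.7835 20.1181 94.6656 -0.0005 65.2645 -4.8483]
102.4 (array([ 0.0069, -0.8794, -1.2933]), array([-0.0744, -0.0001, -0.    ]))
-77.6 (array([ 0.0069, -0.8794, -1.2933]), array([ 0.4256, -0.0001,  0.0002]))
```

```bash
python3 - <<'E'
from h import *
s=env.sense();b=(s['tool_pos'],Rn.from_rotvec(s['tool_rot']).as_matrix())
Rt=down(102.4)
print(cmd([.36,.05,.32],Rt));print(cmd([.455,-.35,.30],Rt,(np.array([.36,.05,.32]),Rt)))
E
```

```text
(array([-0.027 , -0.5606, -0.6868]), array([-0.0744, -0.0001, -0.    ]))
(array([ 0.0333, -0.0115, -0.6851]), array([0., 0., 0.]))
```

>>> {"api": "step_arm", "payload": {"motion": [[1,[-0.027,-0.56,-0.687],[-0.0744,0,0]],[1,[-0.027,-0.56,-0.687],[-0.0744,0,0]],[1,[-0.027,-0.56,-0.687],[-0.0744,0,0]],[1,[-0.027,-0.56,-0.687],[-0.0744,0,0]],[1,[-0.027,-0.56,-0.687],[-0.0744,0,0]],[1,[-0.027,-0.56,-0.687],[-0.0744,0,0]],[1,[-0.027,-0.56,-0.687],[-0.0744,0,0]],[1,[-0.027,-0.56,-0.687],[-0.0744,0,0]],[1,[-0.027,-0.56,-0.687],[-0.0744,0,0]],[1,[-0.027,-0.56,-0.687],[-0.0744,0,0]]]}}

```text
time: 1.4
tool_pos: [0.3602, 0.0484, 0.3201]
tool_rot: [-1.364, 1.101, 1.364]
ft_force: [-0.4, 0.0, -0.2]
gripper_width: 0.0853
```

```bash
python3 - <<'E'
from h import *
print(env.sense()['joint_positions'],env.sense()['tool_pos']);print(cmd([.455,-.35,.30],down(102.4)))
E
```

```text
[ 0.0055 -0.0248  2.0627 -0.0002  1.1037 -1.7782] [0.3602 0.0484 0.3201]
(array([ 0.0336, -0.014 , -0.6824]), array([-0.0005, -0.    , -0.    ]))
```

>>> {"api": "step_arm", "payload": {"motion": [[1,[0.0336,-0.014,-0.683],[0,0,0]],[1,[0.0336,-0.014,-0.683],[0,0,0]],[1,[0.0336,-0.014,-0.683],[0,0,0]],[1,[0.0336,-0.014,-0.683],[0,0,0]],[1,[0.0336,-0.014,-0.683],[0,0,0]],[1,[0.0336,-0.014,-0.683],[0,0,0]],[1,[0.0336,-0.014,-0.683],[0,0,0]],[1,[0.0336,-0.014,-0.683],[0,0,0]],[1,[0.0336,-0.014,-0.683],[0,0,0]],[1,[0.0336,-0.014,-0.683],[0,0,0]]]}}

```text
time: 2.65
tool_pos: [0.4561, -0.347, 0.3002]
tool_rot: [-1.368, 1.098, 1.368]
ft_force: [0.0, -0.1, -0.1]
gripper_width: 0.0854
```

```bash
python3 - <<'E'
from h import *
s=env.sense();print(s['joint_positions'],s['tool_pos'])
p=vision.camera_params("wrist"); im=vision.read_camera("wrist")
cv2.imwrite("pics/c_wrist.png",im[:,:,::-1]); json.dump({k:np.array(v).tolist() for k,v in p.items()},open("c.json","w"))
E
```

```text
[-0.7316  0.3964  1.5946  0.0001  1.1507 -2.5204] [ 0.4561 -0.347   0.3002]
```

View pics/c_wrist.png

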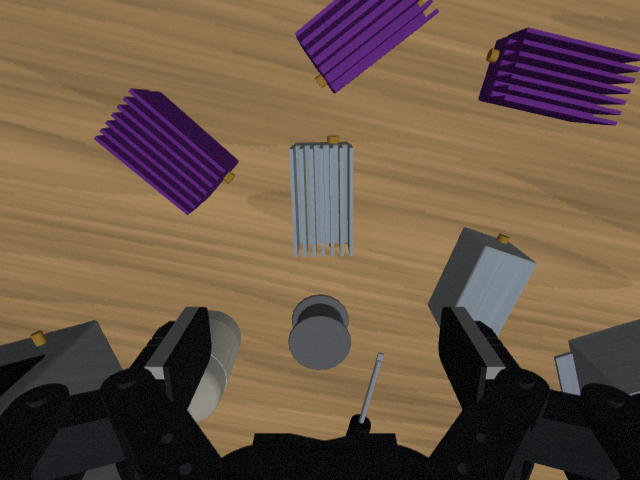

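```bash
python3 - <<'E'
from h import *
p=json.load(open("c.json"));C=(np.array(p['K']),cv2.Rodrigues(np.array(p['rvec']))[0],np.array(p['tvec']))
im=cv2.imread("pics/c_wrist.png")
c=[(291,148),(353,145),(354,254),(297,255)]
P=np.array([onz(0,q,.056,C) for q in c]);print(P[:,:2],P.mean(0),[np.linalg.norm(P[i]-P[(i+1)%4]) for i in range(4)])
for i,j in((0,3),(1,2)):
    d=P[j]-P[i];print(np.degrees(np.arctan2(d[1],d[0])))
print("bottle",onz("side",(458,350),.0),onz("scene",(213,188),0))
cv2.imwrite("pics/c_crop.png",cv2.resize(im[120:280,260:390],(487,600),interpolation=cv2.INTER_CUBIC))
E
```

```text
[[ 0.4175 -0.3824]
 [ 0.4049 -0.336 ]
 [ 0.4924 -0.3136]
 [ 0.5037 -0.3604]] [ 0.4546 -0.3481  0.056 ] [np.float64(0.04808832934145747), np.float64(0.09033352106609872), np.float64(0.048142041748399034), np.float64(0.0889428002442345)]
14.318793740295842
14.354644814457139
bottle [ 0.631  -0.4403  0.    ] [ 0.6443 -0.4159 -0.    ]
```

View pics/c_crop.png

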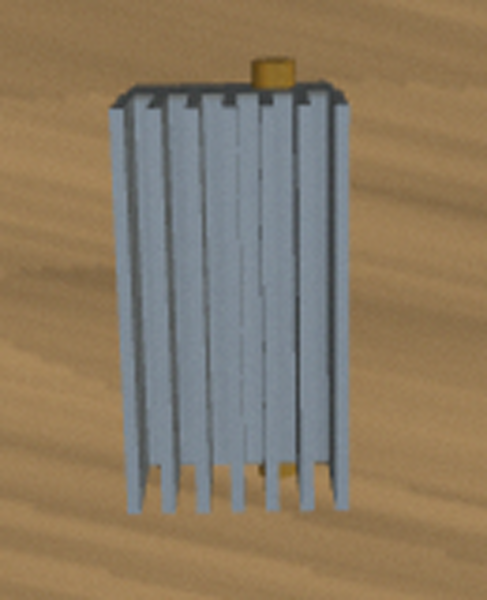

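```bash
python3 - <<'E'
from h import *
print(cmd([.4546,-.348,.088],down(104.3)))
E
```

```text
(array([ 0.3537,  0.0028, -0.0007]), array([-0.0051, -0.    ,  0.    ]))
```

>>> {"api": "step_arm", "payload": {"motion": [[1,[0.1,0.0028,-0.0007],[-0.0051,0,0]],[1,[0.2,0.0028,-0.0007],[-0.0051,0,0]],[1,[0.28,0.0028,-0.0007],[-0.0051,0,0]],[1,[0.33,0.0028,-0.0007],[-0.0051,0,0]],[1,[0.3537,0.0028,-0.0007],[-0.0051,0,0]],[1,[0.3537,0.0028,-0.0007],[-0.0051,0,0]],[0,[0.3537,0.0028,-0.0007],[-0.0051,0,0]],[0,[0.3537,0.0028,-0.0007],[-0.0051,0,0]],[0,[0.3537,0.0028,-0.0007],[-0.0051,0,0]],[0,[0.3537,0.0028,-0.0007],[-0.0051,0,0]],[0,[0.3537,0.0028,-0.0007],[-0.0051,0,0]],[0,[0.3537,0.0028,-0.0007],[-0.0051,0,0]]], "grip_force": 40}}

```text
time: 4.2
tool_pos: [0.4549, -0.3494, 0.089]
tool_rot: [-1.392, 1.081, 1.388]
ft_force: [0.1, 1.1, 5.9]
gripper_width: 0.0498
```

```bash
python3 - <<'E'
from h import *
s=env.sense();print(s)
im=vision.read_camera("wrist")
cv2.imwrite("pics/d_wrist.png",im[:,:,::-1])
E
```

```text
{'time': 4.2, 'joint_positions': array([-0.7363,  0.6891,  1.7229,  0.0001,  0.7277, -2.5558]), 'joint_vel': array([-0.0011, -0.0001,  0.0015, -0.0003,  0.0001, -0.0005]), 'joint_torque': array([ -0.231 , -56.4141, -19.1764,  -0.0795,  -0.3203,  -0.0066]), 'tool_pos': array([ 0.4549, -0.3494,  0.089 ]), 'tool_rot': array([-1.3917,  1.0812,  1.3883]), 'ft_force': array([0.0804, 1.0744, 5.9253]), 'moment': array([0.1907, 0.0926, 0.0512]), 'gripper_width': 0.049773517639227216}
```

View pics/d_wrist.png

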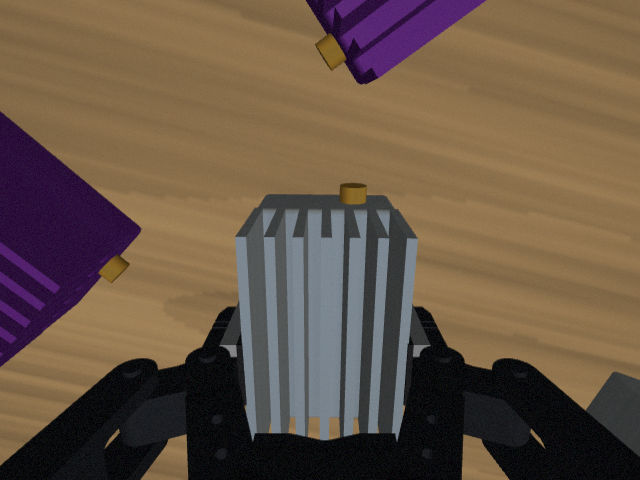

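```bash
python3 - <<'E'
from h import *
print(cmd([.4549,-.348,.24],down(104.3)),cmd([.543,.087,.26],down(122.9)))
E
```

```text
(array([-0.2516, -0.0009,  0.0019]), array([-0.0001, -0.0003,  0.0002])) (array([-0.2856, -0.3217,  0.6684]), array([-0.0518, -0.0003,  0.0001]))
```

>>> {"api": "step_arm", "payload": {"motion": [[0,[-0.08,0,0],[0,0,0]],[0,[-0.18,0,0],[0,0,0]],[0,[-0.25,0,0],[0,0,0]],[0,[-0.286,-0.3217,0.6684],[-0.0518,0,0]],[0,[-0.286,-0.3217,0.6684],[-0.0518,0,0]],[0,[-0.286,-0.3217,0.6684],[-0.0518,0,0]],[0,[-0.286,-0.3217,0.6684],[-0.0518,0,0]],[0,[-0.286,-0.3217,0.6684],[-0.0518,0,0]],[0,[-0.286,-0.3217,0.6684],[-0.0518,0,0]],[0,[-0.286,-0.3217,0.6684],[-0.0518,0,0]],[0,[-0.286,-0.3217,0.6684],[-0.0518,0,0]],[0,[-0.286,-0.3217,0.6684],[-0.0518,0,0]]]}}

```text
time: 5.75
tool_pos: [0.5424, 0.0873, 0.2592]
tool_rot: [-1.619, 0.88, 1.62]
ft_force: [-0.6, -0.7, -4.6]
gripper_width: 0.05
```

```bash
python3 - <<'E'
from h import *
s=env.sense();print(s['joint_positions'],s['tool_pos'],s['ft_force'],s['gripper_width'])
p=vision.camera_params("wrist"); im=vision.read_camera("wrist")
cv2.imwrite("pics/e_wrist.png",im[:,:,::-1]); json.dump({k:np.array(v).tolist() for k,v in p.items()},open("e.json","w"))
cv2.imwrite("pics/e_side.png",vision.read_camera("side")[:,:,::-1])
print(cmd([.543,.087,.26],down(122.9)))
E
```

```text
[ 0.075   0.4005  1.6988 -0.0003  1.0428 -2.0711] [0.5424 0.0873 0.2592] [-0.5661 -0.6941 -4.6232] 0.04998038332469363
(array([-0.0013, -0.0016,  0.0008]), array([-0.0002,  0.    , -0.0001]))
```

View pics/e_wrist.png

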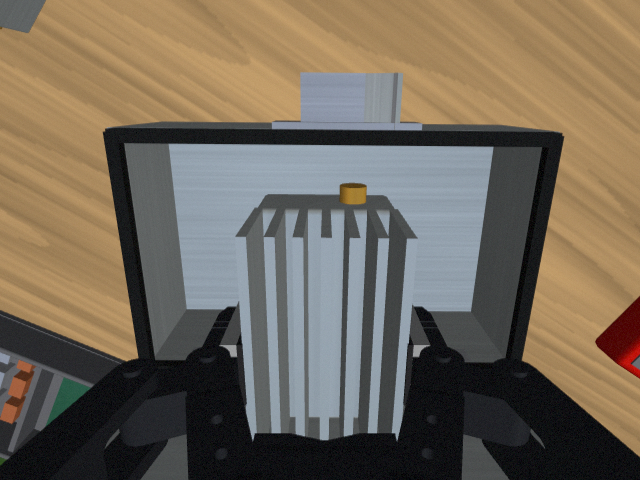

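View pics/e_side.png

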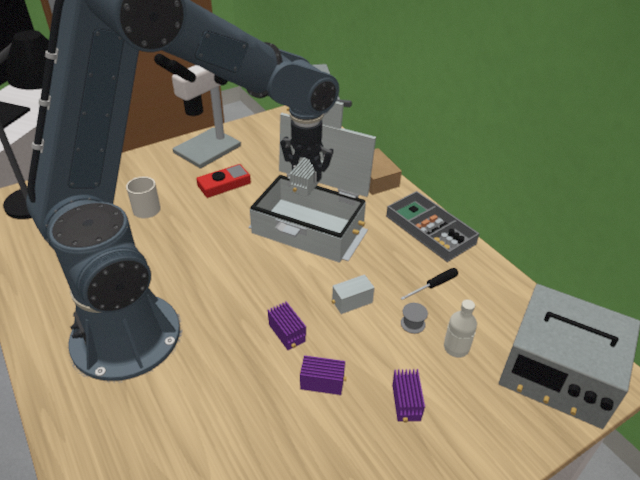

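```bash
python3 - <<'E'
from h import *
p=json.load(open("e.json"));C=(np.array(p['K']),cv2.Rodrigues(np.array(p['rvec']))[0],np.array(p['tvec']))
im=cv2.imread("pics/e_wrist.png")
g=[(106,132),(563,134)]
P=np.array([onz(0,q,.095,C) for q in g]);d=P[0]-P[1];print(P,np.linalg.norm(d),np.degrees(np.arctan2(-d[1],-d[0])),P.mean(0))
k=[(301,72),(402,73)]
P=np.array([onz(0,q,.087,C) for q in k]);print(P,P.mean(0),np.linalg.norm(P[0]-P[1]))
f=[(170,145),(492,147),(470,311),(188,310)]
P=np.array([onz(0,q,.005,C) for q in f]);print("floor far corners",P,P.mean(0), np.linalg.norm(P[2]-P[3]))
cv2.imwrite("pics/e_crop.png",cv2.resize(im[60:180,90:290],(800,480),interpolation=cv2.INTER_CUBIC))
cv2.imwrite("pics/e_crop2.png",cv2.resize(im[60:180,380:580],(800,480),interpolation=cv2.INTER_CUBIC))
E
```

```text
[[ 0.5578 -0.052   0.095 ]
 [ 0.4164  0.1675  0.095 ]] 0.26112758739206254 122.77955480774631 [0.4871 0.0577 0.095 ]
[[0.4699 0.0238 0.087 ]
 [0.4392 0.0719 0.087 ]] [0.4546 0.0478 0.087 ] 0.05708822318356573
floor far corners [[ 0.5705 -0.0421  0.005 ]
 [ 0.4316  0.1745  0.005 ]
 [ 0.5557  0.2541  0.005 ]
 [ 0.6953  0.0374  0.005 ]] [0.5633 0.106  0.005 ] 0.25778797604737624
```

View pics/e_crop.png

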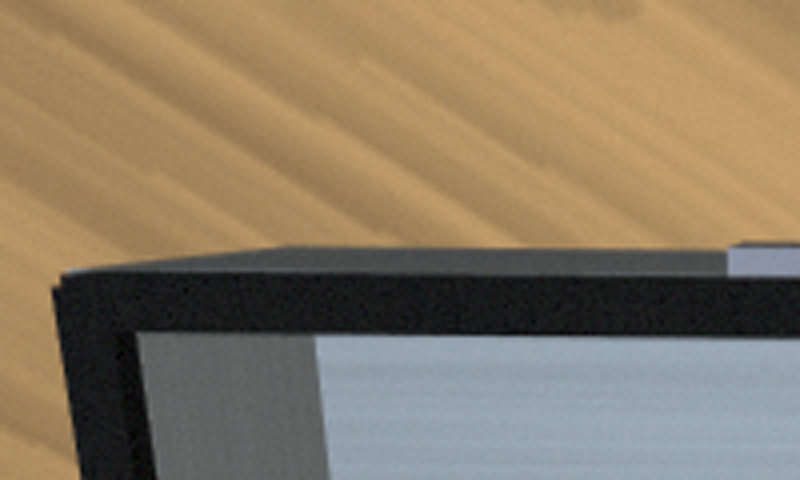

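View pics/e_crop2.png

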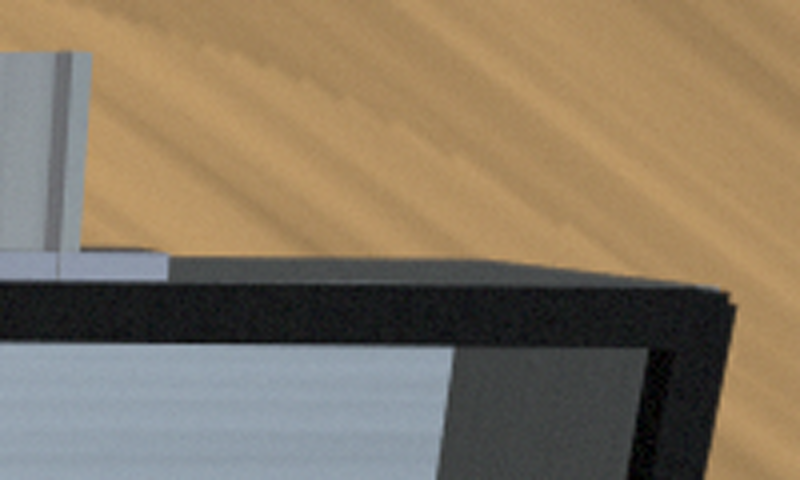

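```bash
python3 - <<'E'
from h import *
print(cmd([.5426,.0935,.097],down(122.8)))
E
```

```text
(array([ 0.2703, -0.0071,  0.0103]), array([ 0.0001,  0.    , -0.0001]))
```

>>> {"api": "step_arm", "payload": {"motion": [[0,[0.01,-0.0071,0.0103],[0,0,0]],[0,[0.07,-0.0071,0.0103],[0,0,0]],[0,[0.14,-0.0071,0.0103],[0,0,0]],[0,[0.2,-0.0071,0.0103],[0,0,0]],[0,[0.24,-0.0071,0.0103],[0,0,0]],[0,[0.26,-0.0071,0.0103],[0,0,0]],[0,[0.268,-0.0071,0.0103],[0,0,0]],[0,[0.27,-0.0071,0.0103],[0,0,0]],[0,[0.27,-0.0071,0.0103],[0,0,0]]]}}

```text
time: 6.98
tool_pos: [0.5433, 0.0946, 0.098]
tool_rot: [-1.619, 0.88, 1.617]
ft_force: [-0.2, 0.1, -3.9]
gripper_width: 0.0498
```

>>> {"api": "step_arm", "payload": {"motion": [[0,[0.0015,0,0],[0,0,0]],[0,[0.003,0,0],[0,0,0]],[0,[0.0045,0,0],[0,0,0]],[0,[0.0045,0,0],[0,0,0]]]}}

```text
time: 7.48
tool_pos: [0.543, 0.0946, 0.0946]
tool_rot: [-1.618, 0.881, 1.618]
ft_force: [0.1, 0.7, -4.1]
gripper_width: 0.0494
```

```bash
python3 - <<'E'
from h import *
s=env.sense();print(s['tool_pos'],s['ft_force'],s['gripper_width'])
cv2.imwrite("pics/f_wrist.png",vision.read_camera("wrist")[:,:,::-1])
E
```

```text
[0.543  0.0946 0.0946] [ 0.0967  0.6742 -4.0727] 0.04937772918875667
```

View pics/f_wrist.png

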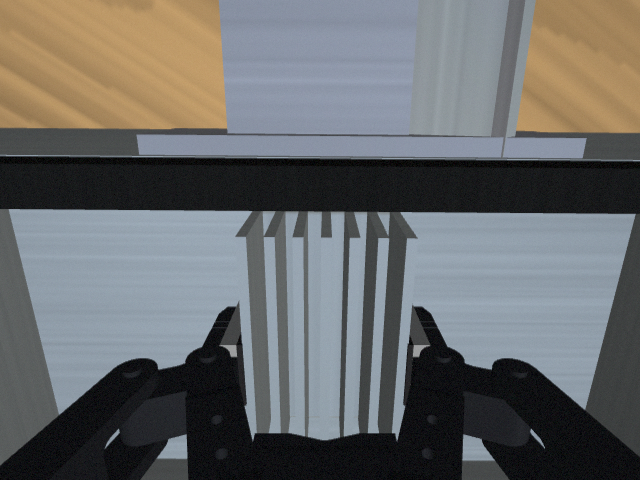

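>>> {"api": "step_arm", "payload": {"motion": [[0,[0.0008,0,0],[0,0,0]],[0,[0.0016,0,0],[0,0,0]],[0,[0.0016,0,0],[0,0,0]]]}}

```text
time: 7.9
tool_pos: [0.543, 0.0946, 0.0941]
tool_rot: [-1.618, 0.88, 1.618]
ft_force: [-4.4, -0.8, 5.4]
gripper_width: 0.0499
```

>>> {"api": "step_arm", "payload": {"motion": [[0,[0.0006,0,0],[0,0,0]],[0,[0.0012,0,0],[0,0,0]],[0,[0.0012,0,0],[0,0,0]]]}}

```text
time: 8.28
tool_pos: [0.543, 0.0946, 0.094]
tool_rot: [-1.618, 0.88, 1.618]
ft_force: [-7.7, -1.7, 14.2]
gripper_width: 0.0495
```

>>> {"api": "step_arm", "payload": {"motion": [[0,[-0.0018,0,0],[0,0,0]],[1,[-0.0018,0,0],[0,0,0]],[1,[-0.0018,0,0],[0,0,0]],[1,[-0.0018,0,0],[0,0,0]],[1,[-0.0018,0,0],[0,0,0]],[1,[-0.03,0,0],[0,0,0]],[1,[-0.1,0,0],[0,0,0]],[1,[-0.2,0,0],[0,0,0]],[1,[-0.3,0,0],[0,0,0]]]}}

```text
time: 9.4
tool_pos: [0.5426, 0.0946, 0.276]
tool_rot: [-1.619, 0.88, 1.618]
ft_force: [-0.3, -0.5, -0.2]
gripper_width: 0.0851
```

```bash
python3 - <<'E'
from h import *
s=env.sense();print(s['tool_pos'],s['ft_force'],s['gripper_width'],s['joint_positions'])
cv2.imwrite("pics/g_wrist.png",vision.read_camera("wrist")[:,:,::-1])
E
```

```text
[0.5426 0.0946 0.276 ] [-0.2981 -0.516  -0.2466] 0.08509176003545453 [ 0.0881  0.3826  1.6797 -0.      1.0785 -2.0569]
```

View pics/g_wrist.png

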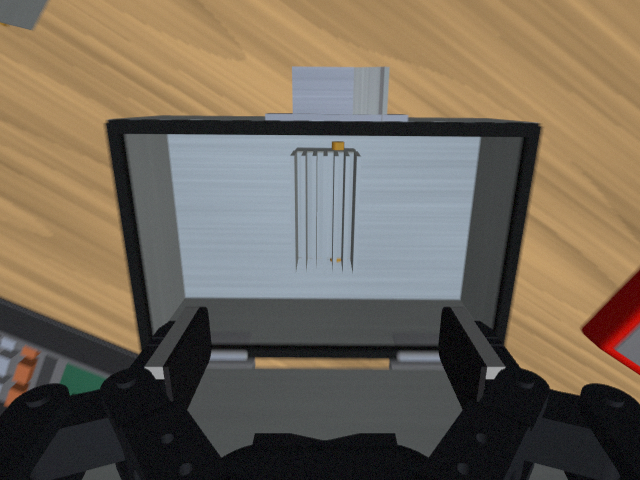

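```bash
cat >> h.py <<'E'
BC=np.array([.5552,.1016]);AX=np.array([.8406,.5417]);AY=np.array([-.5417,.8406])
def W(bx,by,z): return np.r_[BC+bx*AX+by*AY,z]
E
python3 - <<'E'
from h import *
R=down(32.8)
for p in [(-.015,.095,.42),(.165,.095,.42)]:print(W(*p),cmd(W(*p),R))
E
```

```text
[0.4911 0.1733 0.42  ] (array([-0.2276,  0.0019,  0.1572]), array([0.2503, 0.0006, 0.002 ]))
[0.6424 0.2708 0.42  ] (array([-0.2245, -0.2981,  0.1567]), array([0.2503, 0.0006, 0.002 ]))
```

>>> {"api": "step_arm", "payload": {"motion": [[0,[-0.1,0,0.05],[0.03,0,0]],[0,[-0.2,0,0.1],[0.06,0,0]],[0,[-0.23,0,0.157],[0.25,0,0]],[0,[-0.23,0,0.157],[0.25,0,0]],[0,[-0.23,-0.05,0.157],[0.25,0,0]],[0,[-0.23,-0.1,0.157],[0.25,0,0]],[0,[-0.23,-0.17,0.157],[0.25,0,0]],[0,[-0.23,-0.24,0.157],[0.25,0,0]],[0,[-0.23,-0.3,0.157],[0.25,0,0]],[0,[-0.23,-0.3,0.157],[0.25,0,0]],[0,[-0.23,-0.3,0.157],[0.25,0,0]]]}}

```text
time: 10.82
tool_pos: [0.6424, 0.2712, 0.4114]
tool_rot: [-0.451, 1.523, 0.45]
ft_force: [0.1, 0.5, -0.1]
gripper_width: 0.0001
```

```bash
python3 - <<'E'
from h import *
s=env.sense();print(s['tool_pos'],s['ft_force'],s['gripper_width'],s['joint_positions'])
R=Rn.from_rotvec(s['tool_rot']).as_matrix();print(np.degrees(np.arctan2(R[1,2],R[0,2])))
for n in("scene","side"):
    im=vision.read_camera(n)[:,:,::-1];cv2.imwrite(f"pics/h_{n}.png",im)
print(cmd(W(.165,.095,.292),down(32.8)))
E
```

```text
[0.6424 0.2712 0.4114] [ 0.1392  0.5245 -0.1348] 0.00012132567873550326 [ 0.3328  0.5656  1.0641 -0.0001  1.5119 -0.2422]
32.9446266800233
(array([ 0.1997, -0.0004, -0.0002]), array([0.0003, 0.0001, 0.    ]))
```

View pics/h_scene.png

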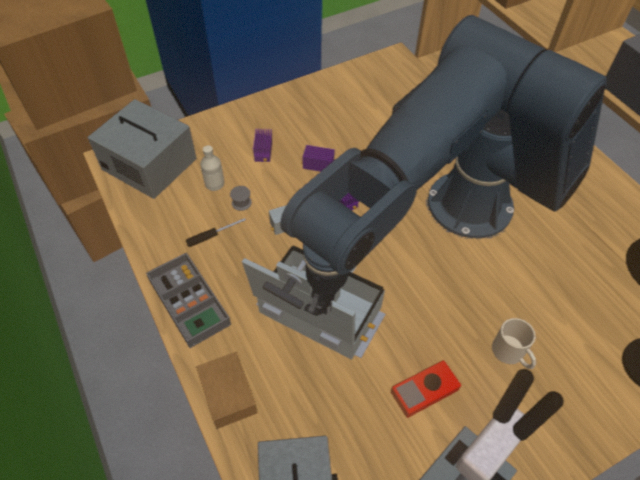

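View pics/h_side.png

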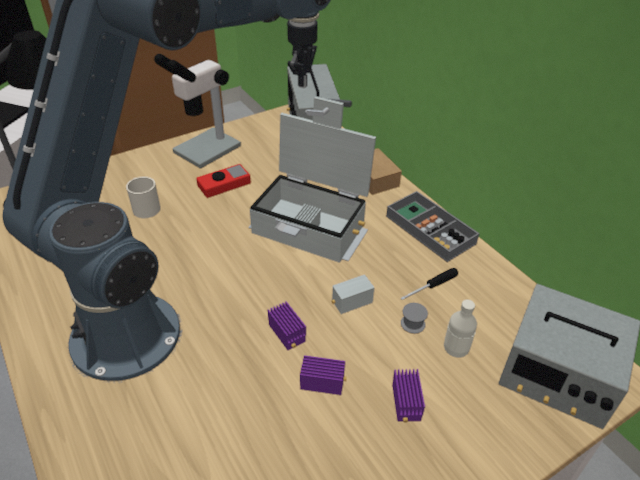

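```bash
python3 - <<'E'
from h import *
for xy in [(.6424,.2712)]:
  K,R,t=cam("side")
  for z in np.arange(.33,.72,.04):
    q=K@(R@np.array([*xy,z])+t);print(round(z,2),q[:2]/q[2])
  print('e pose')
  for z in np.arange(.18,.55,.04):
    q=K@(R@np.array([.5424,.0873,z])+t);print(round(z,2),q[:2]/q[2])
E
```

```text
0.33 [301.3469  89.1617]
0.37 [301.2482  75.2375]
0.41 [301.146   60.8127]
0.45 [301.0401  45.8599]
0.49 [300.9302  30.3495]
0.53 [300.8162  14.2499]
0.57 [300.6977  -2.4733]
0.61 [300.5746 -19.857 ]
0.65 [300.4465 -37.9412]
0.69 [300.3131 -56.7689]
e pose
0.18 [305.144  180.8797]
0.22 [305.1112 168.1158]
0.26 [305.0772 154.8756]
0.3 [305.0419 141.132 ]
0.34 [305.0053 126.8557]
0.38 [304.9672 112.0151]
0.42 [304.9275  96.5762]
0.46 [304.8863  80.5019]
0.5 [304.8432  63.7523]
0.54 [304.7984  46.2838]
```

```bash
python3 - <<'E'
from h import *
R=down(32.8)
print(cmd(W(.165,.10,.292),R))
b=(W(.165,.10,.292),R)
def P(th,r=.13):
    x=.09-r*np.cos(th)+.006*np.sin(th)+.0145; z=.098+r*np.sin(th)+.006*np.cos(th)
    return x,z+.073
print(cmd(W(.125,.10,.292),R,b))
for th in [1.5,1.4,1.3,1.2,1.1,1.0,.9,.8,.7,.6,.5,.4,.3,.2,.15,.1,.06,.03,.02]:
    x,z=P(th);print(th,round(x,4),round(z,4),cmd(W(x,.10,z),R,b)[0])
E
```

```text
(array([ 0.1997,  0.008 , -0.0002]), array([0.0003, 0.0001, 0.    ]))
(array([ 0.    ,  0.    , -0.0667]), array([0., 0., 0.]))
1.5 0.1013 0.3011 [-0.0152  0.     -0.1062]
1.4 0.0883 0.3001 [-0.0135  0.     -0.1278]
1.3 0.0755 0.2979 [-0.0098  0.     -0.1492]
1.2 0.063 0.2943 [-0.0039  0.     -0.17  ]
1.1 0.0509 0.2896 [ 0.004   0.     -0.1902]
1.0 0.0393 0.2836 [ 0.0139  0.     -0.2095]
0.9 0.0284 0.2766 [ 0.0257  0.     -0.2277]
0.8 0.0182 0.2684 [ 0.0393  0.     -0.2446]
0.7 0.0089 0.2593 [ 0.0544  0.     -0.2601]
0.6 0.0006 0.2494 [ 0.0711  0.     -0.274 ]
0.5 -0.0067 0.2386 [ 0.089   0.     -0.2862]
0.4 -0.0129 0.2272 [ 0.1081  0.     -0.2965]
0.3 -0.0179 0.2151 [ 0.1281  0.     -0.3049]
0.2 -0.0217 0.2027 [ 0.1488  0.     -0.3112]
0.15 -0.0231 0.1964 [ 0.1594  0.     -0.3136]
0.1 -0.0243 0.1899 [ 0.1701  0.     -0.3154]
0.06 -0.0249 0.1848 [ 0.1787  0.     -0.3165]
0.03 -0.0253 0.1809 [ 0.1852  0.     -0.3171]
0.02 -0.0254 0.1796 [ 0.1873  0.     -0.3173]
```

>>> {"api": "step_arm", "payload": {"motion": [[0,[0.08,0.008,0],[0,0,0]],[0,[0.16,0.008,0],[0,0,0]],[0,[0.195,0.008,0],[0,0,0]],[0,[0.195,0.008,0],[0,0,0]],[0,[0.195,0.008,-0.03],[0,0,0]],[0,[0.195,0.008,-0.05],[0,0,0]],[0,[0.193,0.008,-0.07],[0,0,0]],[0,[0.19,0.008,-0.09],[0,0,0]],[0,[0.186,0.008,-0.106],[0,0,0]],[0,[0.187,0.008,-0.128],[0,0,0]],[0,[0.191,0.008,-0.149],[0,0,0]]]}}

```text
time: 12.3
tool_pos: [0.5657, 0.227, 0.2991]
tool_rot: [-0.449, 1.518, 0.45]
ft_force: [3.4, 2.7, 2.1]
gripper_width: 0.0
```

```bash
python3 - <<'E'
from h import *
s=env.sense();print(s['tool_pos'],s['ft_force'],(s['tool_pos'][:2]-BC)@AX,(s['tool_pos'][:2]-BC)@AY)
for n in("side",):
    im=vision.read_camera(n)[:,:,::-1];cv2.imwrite(f"pics/i_{n}.png",cv2.resize(im[60:280,200:440],(654,600)))
E
```

```text
[0.5657 0.227  0.2991] [3.4117 2.6622 2.0993] 0.07679016251988277 0.09971837281044744
```

View pics/i_side.png

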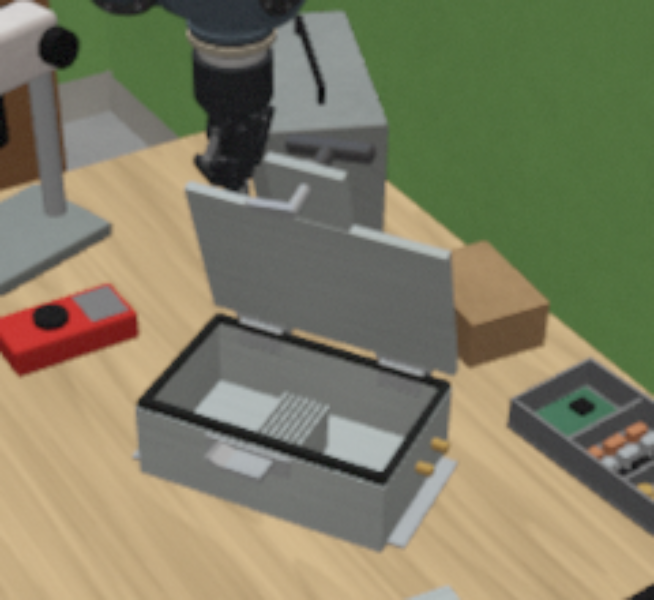

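```bash
python3 - <<'E'
from h import *
R=down(32.8)
b=(W(.0755,.10,.2985),R)
def P(th,r=.13):
    x=.09-r*np.cos(th)+.006*np.sin(th)+.0145; z=.098+r*np.sin(th)+.006*np.cos(th)
    return x,z+.073
for th in [1.2,1.1,1.0,.9,.8,.7,.6,.5,.4,.32,.24,.17]:
    x,z=P(th);print(th,cmd(W(x,.10,z),R,b)[0])
E
```

```text
1.2 [ 0.0069  0.     -0.0209]
1.1 [ 0.0149  0.     -0.041 ]
1.0 [ 0.0248  0.     -0.0603]
0.9 [ 0.0366  0.     -0.0785]
0.8 [ 0.0501  0.     -0.0954]
0.7 [ 0.0653  0.     -0.1109]
0.6 [ 0.0819  0.     -0.1248]
0.5 [ 0.0998  0.     -0.137 ]
0.4 [ 0.1189  0.     -0.1473]
0.32 [ 0.1349  0.     -0.1542]
0.24 [ 0.1513  0.     -0.1597]
0.17 [ 0.166   0.     -0.1635]
```

>>> {"api": "step_arm", "payload": {"motion": [[0,[0.007,0,-0.021],[0,0,0]],[0,[0.015,0,-0.041],[0,0,0]],[0,[0.025,0,-0.06],[0,0,0]],[0,[0.0365,0,-0.0785],[0,0,0]],[0,[0.05,0,-0.0955],[0,0,0]],[0,[0.065,0,-0.111],[0,0,0]],[0,[0.082,0,-0.125],[0,0,0]],[0,[0.1,0,-0.137],[0,0,0]],[0,[0.119,0,-0.1475],[0,0,0]],[0,[0.135,0,-0.154],[0,0,0]],[0,[0.151,0,-0.16],[0,0,0]],[0,[0.166,0,-0.1635],[0,0,0]]]}}

```text
time: 13.85
tool_pos: [0.4827, 0.1736, 0.196]
tool_rot: [-0.45, 1.524, 0.45]
ft_force: [-0.4, -1.5, 2.2]
gripper_width: -0.0002
```

```bash
python3 - <<'E'
from h import *
s=env.sense();print(s['tool_pos'],s['ft_force'],(s['tool_pos'][:2]-BC)@AX,(s['tool_pos'][:2]-BC)@AY)
for n in("side",):
    im=vision.read_camera(n)[:,:,::-1];cv2.imwrite(f"pics/j_{n}.png",cv2.resize(im[60:280,200:440],(654,600)))
E
```

```text
[0.4827 0.1736 0.196 ] [-0.415  -1.5466  2.1676] -0.02192943108547346 0.09979494786824968
```

View pics/j_side.png

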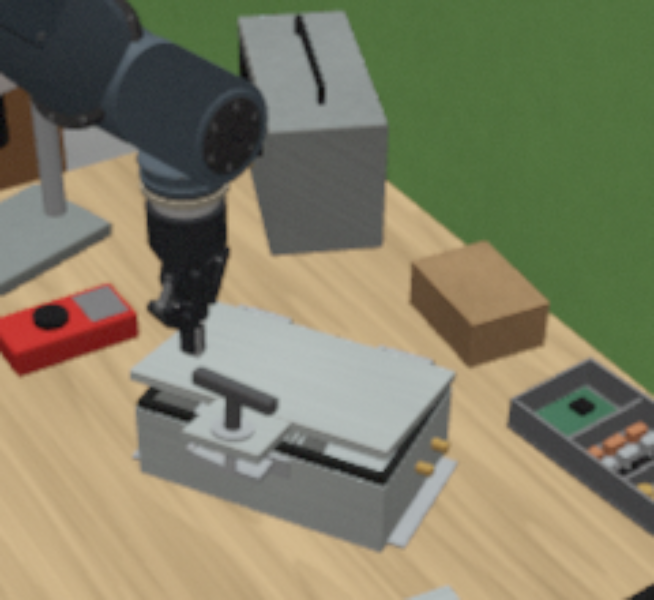

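>>> {"api": "step_arm", "payload": {"motion": [[0,[0.008,0,-0.001],[0,0,0]],[0,[0.016,0,-0.002],[0,0,0]],[0,[0.021,0,-0.003],[0,0,0]],[0,[0.025,0,-0.003],[0,0,0]],[0,[0.025,0,-0.003],[0,0,0]]]}}

```text
time: 14.52
tool_pos: [0.4814, 0.1727, 0.1816]
tool_rot: [-0.45, 1.524, 0.45]
ft_force: [-1.0, 0.9, -0.4]
gripper_width: -0.0
```

```bash
python3 - <<'E'
from h import *
s=env.sense();print(s['tool_pos'],s['ft_force'],(s['tool_pos'][:2]-BC)@AX, (s['tool_pos'][2]-.073-.006-.098)/.11)
E
```

```text
[0.4814 0.1727 0.1816] [-1.0379  0.8614 -0.4384] -0.023528237694414436 0.04211461304045884
```

>>> {"api": "step_arm", "payload": {"motion": [[0,[0.002,0,0],[0,0,0]],[0,[0.004,0,0],[0,0,0]],[0,[0.004,0,0],[0,0,0]]]}}

```text
time: 14.9
tool_pos: [0.4815, 0.1727, 0.1795]
tool_rot: [-0.45, 1.523, 0.45]
ft_force: [-0.4, -0.0, 3.4]
gripper_width: 0.0001
```

>>> {"api": "step_arm", "payload": {"motion": [[0,[0.0015,0,0],[0,0,0]],[0,[0.003,0,0],[0,0,0]],[0,[0.003,0,0],[0,0,0]]]}}

```text
time: 15.28
tool_pos: [0.4815, 0.1727, 0.1784]
tool_rot: [-0.45, 1.523, 0.45]
ft_force: [-4.9, -1.5, 13.5]
gripper_width: 0.0002
```

```bash
python3 - <<'E'
from h import *
print(W(-.1336,0,.30),cmd(W(-.1336,0,.30),down(32.8)))
E
```

```text
[0.4429 0.0292 0.3   ] (array([-0.2028, -0.1659, -0.1838]), array([0.0003, 0.    , 0.    ]))
```

>>> {"api": "step_arm", "payload": {"motion": [[0,[-0.06,0,0],[0,0,0]],[0.5,[-0.15,0,0],[0,0,0]],[1,[-0.203,-0.05,-0.05],[0,0,0]],[1,[-0.203,-0.166,-0.184],[0,0,0]],[1,[-0.203,-0.166,-0.184],[0,0,0]],[1,[-0.203,-0.166,-0.184],[0,0,0]],[1,[-0.203,-0.166,-0.184],[0,0,0]],[1,[-0.203,-0.166,-0.184],[0,0,0]]]}}

```text
time: 16.27
tool_pos: [0.443, 0.0299, 0.2992]
tool_rot: [-0.451, 1.523, 0.451]
ft_force: [0.7, -0.6, -0.3]
gripper_width: 0.0854
```

```bash
python3 - <<'E'
from h import *
s=env.sense();print(s['tool_pos'],s['ft_force'],s['joint_positions'])
p=vision.camera_params("wrist"); im=vision.read_camera("wrist")
cv2.imwrite("pics/k_wrist.png",im[:,:,::-1]); json.dump({k:np.array(v).tolist() for k,v in p.items()},open("k.json","w"))
im=vision.read_camera("side")[:,:,::-1];cv2.imwrite(f"pics/k_side.png",cv2.resize(im[60:280,200:440],(654,600)))
E
```

```text
[0.443  0.0299 0.2992] [ 0.7018 -0.5911 -0.2719] [-0.0376  0.162   1.9156  0.0001  1.0641 -0.613 ]
```

View pics/k_wrist.png

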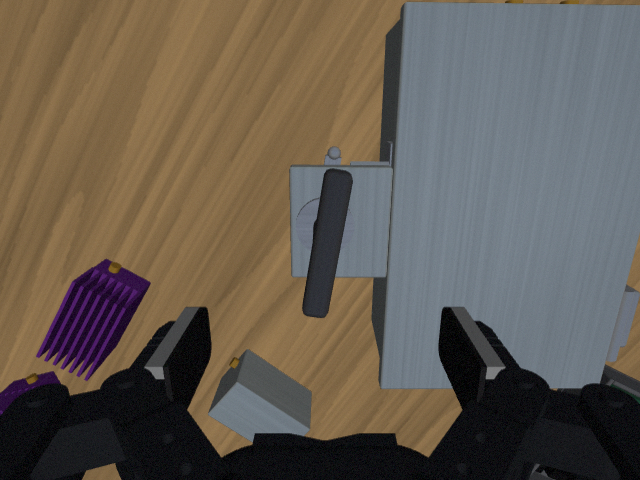

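View pics/k_side.png

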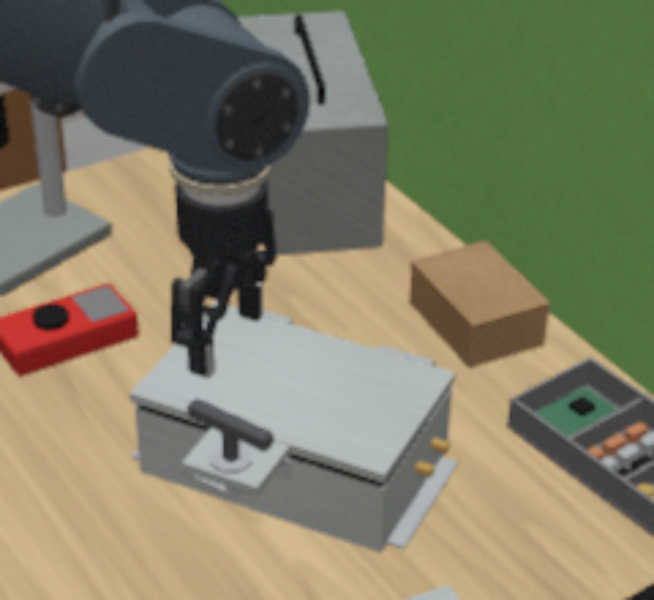

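```bash
python3 - <<'E'
from h import *
p=json.load(open("k.json"));C=(np.array(p['K']),cv2.Rodrigues(np.array(p['rvec']))[0],np.array(p['tvec']))
im=cv2.imread("pics/k_wrist.png")
g=cv2.cvtColor(im,cv2.COLOR_BGR2GRAY)
m=np.zeros_like(g);m[150:330,290:370]=(g[150:330,290:370]<75)*255
n,l,st,ce=cv2.connectedComponentsWithStats(m);i=1+np.argmax(st[1:,4]);print(st[i],ce[i])
c=max(cv2.findContours((l==i).astype(np.uint8),0,1)[0],key=cv2.contourArea)
r=cv2.minAreaRect(c);bp=cv2.boxPoints(r);print(r,bp)
for e in[((338,172)),((316,316))]:
    X=onz(0,e,.158,C);print(X,(X[:2]-BC)@AX,(X[:2]-BC)@AY)
cv2.imwrite("pics/k_crop.png",cv2.resize(im[140:340,270:410],(420,600),interpolation=cv2.INTER_CUBIC))
E
```

```text
[ 302  168   51  150 4212] [326.496  241.5864]
((325.2648010253906, 242.67172241210938), (30.672122955322266, 150.14735412597656), 10.713123321533203) [[296.2405 313.586 ]
 [324.1516 166.0557]
 [354.2891 171.7574]
 [326.378  319.2877]]
[0.4258 0.0712 0.158 ] -0.1252635149998213 0.044557945835223434
[ 0.4625 -0.0077  0.158 ] -0.1371660234180453 -0.04167540893334825
```

View pics/k_crop.png

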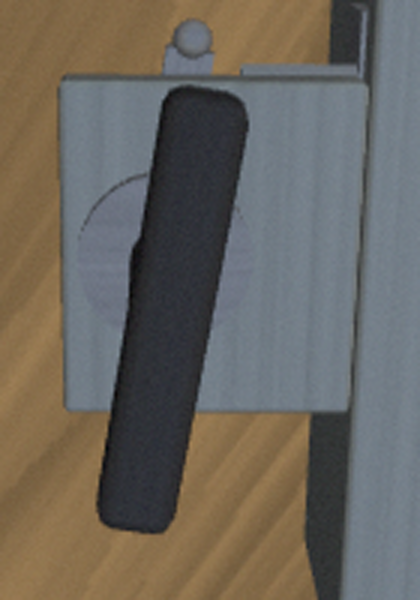

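```bash
python3 - <<'E'
from h import *
print(cmd(W(-.132,.0008,.206),down(24.8)))
E
```

```text
(array([0.1554, 0.0006, 0.002 ]), array([ 0.0227, -0.    , -0.    ]))
```

>>> {"api": "step_arm", "payload": {"motion": [[1,[0.02,0.0006,0.002],[0.0227,0,0]],[1,[0.08,0.0006,0.002],[0.0227,0,0]],[1,[0.13,0.0006,0.002],[0.0227,0,0]],[1,[0.155,0.0006,0.002],[0.0227,0,0]],[1,[0.155,0.0006,0.002],[0.0227,0,0]],[0,[0.155,0.0006,0.002],[0.0227,0,0]],[0,[0.155,0.0006,0.002],[0.0227,0,0]],[0,[0.155,0.0006,0.002],[0.0227,0,0]],[0,[0.155,0.0006,0.002],[0.0227,0,0]],[0,[0.155,0.0006,0.002],[0.0227,0,0]],[0,[0.155,0.0006,0.002],[0.0227,0,0]]], "grip_force": 70}}

```text
time: 17.75
tool_pos: [0.4437, 0.03, 0.2066]
tool_rot: [-0.339, 1.544, 0.338]
ft_force: [-0.2, -0.2, 5.7]
gripper_width: 0.0147
```

```bash
python3 - <<'E'
from h import *
s=env.sense();print(s['tool_pos'],s['ft_force'],s['moment'],s['gripper_width'],s['joint_positions'])
im=vision.read_camera("side")[:,:,::-1];cv2.imwrite(f"pics/l_side.png",cv2.resize(im[60:280,200:440],(654,600)))
cv2.imwrite("pics/l_wrist.png",vision.read_camera("wrist")[:,:,::-1])
E
```

```text
[0.4437 0.03   0.2066] [-0.2388 -0.2314  5.7277] [-0.1472  0.4276 -0.0083] 0.014726184272227215 [-0.0371  0.3039  2.0052 -0.0001  0.8323 -0.4686]
```

View pics/l_wrist.png

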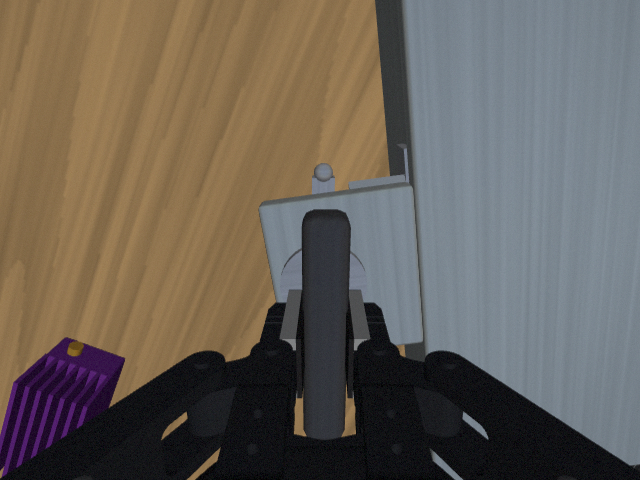

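View pics/l_side.png

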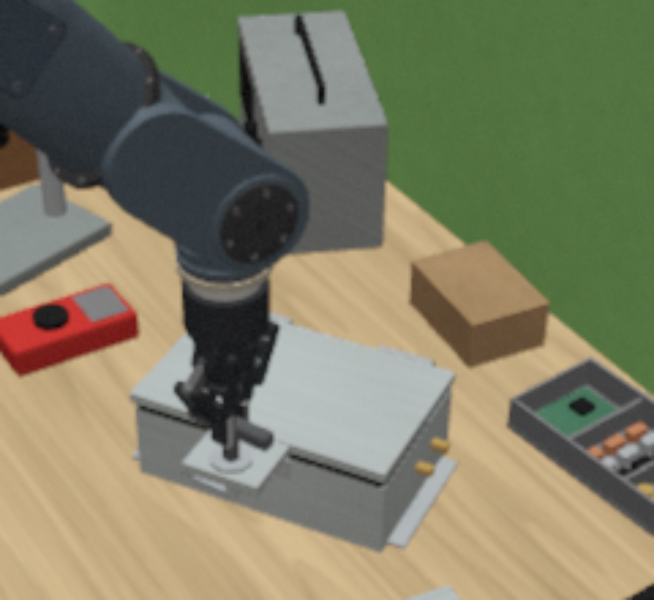

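>>> {"api": "step_arm", "payload": {"motion": [[0,[0,0,0],[0.015,0,0]],[0,[0,0,0],[0.03,0,0]],[0,[0.001,0,0],[0.045,0,0]],[0,[0.002,0,0],[0.06,0,0]],[0,[0.003,0,0],[0.075,0,0]],[0,[0.003,0,0],[0.075,0,0]]]}}

```text
time: 18.6
tool_pos: [0.4436, 0.0299, 0.2052]
tool_rot: [0.032, 1.571, -0.032]
ft_force: [-5.1, -1.7, 12.4]
gripper_width: 0.0145
```

```bash
python3 - <<'E'
from h import *
s=env.sense();print(s['tool_pos'],s['ft_force'],s['moment'],s['gripper_width'])
cv2.imwrite("pics/m_wrist.png",vision.read_camera("wrist")[:,:,::-1])
E
```

```text
[0.4436 0.0299 0.2052] [-5.0799 -1.74   12.3806] [-0.3982  0.7731 -0.1164] 0.01451439389360909
```

View pics/m_wrist.png

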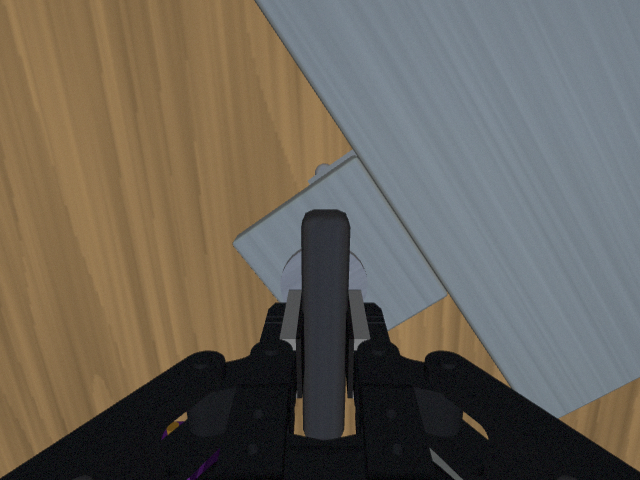

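>>> {"api": "step_arm", "payload": {"motion": [[0,[0.001,0,0],[0.015,0,0]],[0,[0.002,0,0],[0.03,0,0]],[0,[0.003,0,0],[0.045,0,0]],[0,[0.004,0,0],[0.06,0,0]],[0,[0.005,0,0],[0.075,0,0]],[0,[0.005,0,0],[0.075,0,0]]]}}

```text
time: 19.4
tool_pos: [0.4433, 0.0297, 0.2026]
tool_rot: [0.4, 1.534, -0.402]
ft_force: [-11.9, -4.9, 23.1]
gripper_width: 0.0146
```

```bash
python3 - <<'E'
from h import *
s=env.sense();print(s['tool_pos'],s['ft_force'],s['moment'],s['gripper_width'],s['joint_torque'])
E
```

```text
[0.4433 0.0297 0.2026] [-11.9233  -4.855   23.1374] [-0.8261  1.4811 -0.0569] 0.014616527159435488 [  1.9188 -32.3601 -21.8483   0.9701  -2.4231   0.5466]
```

>>> {"api": "step_arm", "payload": {"motion": [[0,[0,0,0],[0.015,0,0]],[0,[0,0,0],[0.03,0,0]],[0,[0,0,0],[0.045,0,0]],[0,[0,0,0],[0.058,0,0]],[0,[0,0,0],[0.066,0,0]],[0,[0,0,0],[0.066,0,0]]]}}

```text
time: 20.15
tool_pos: [0.4432, 0.0297, 0.2026]
tool_rot: [0.721, 1.448, -0.723]
ft_force: [-10.9, -4.6, 23.5]
gripper_width: 0.0146
```

```bash
python3 - <<'E'
from h import *
s=env.sense();print(s['tool_pos'],s['ft_force'],s['moment'],s['gripper_width'],s['joint_torque'])
R=Rn.from_rotvec(s['tool_rot']).as_matrix();print(32.8-np.degrees(np.arctan2(R[1,2],R[0,2])))
E
```

```text
[0.4432 0.0297 0.2026] [-10.8622  -4.6431  23.5087] [-0.9968  1.5502  0.0209] 0.014606675588355059 [  1.8265 -32.3009 -21.9066   1.1057  -2.5345   0.3349]
85.83820744515702
```

>>> {"api": "step_arm", "payload": {"motion": [[0,[-0.002,0,0],[0.005,0,0]],[0,[-0.003,0,0],[0.009,0,0]],[0,[-0.003,0,0],[0.009,0,0]]]}}

```text
time: 20.52
tool_pos: [0.4433, 0.0298, 0.2038]
tool_rot: [0.761, 1.433, -0.764]
ft_force: [-6.4, -2.6, 12.0]
gripper_width: 0.0145
```

```bash
python3 - <<'E'
from h import *
s=env.sense();print(s['tool_pos'],s['ft_force'],s['moment'],s['gripper_width'],s['joint_torque'])
R=Rn.from_rotvec(s['tool_rot']).as_matrix();print(32.8-np.degrees(np.arctan2(R[1,2],R[0,2])))
cv2.imwrite("pics/n_wrist.png",vision.read_camera("wrist")[:,:,::-1])
E
```

```text
[0.4433 0.0298 0.2038] [-6.4352 -2.6149 11.9552] [-0.648   0.8295  1.7975] 0.014484110959222052 [ -0.902  -37.1212 -22.5119   1.9021  -1.3998   1.9819]
88.85112568100354
```

View pics/n_wrist.png

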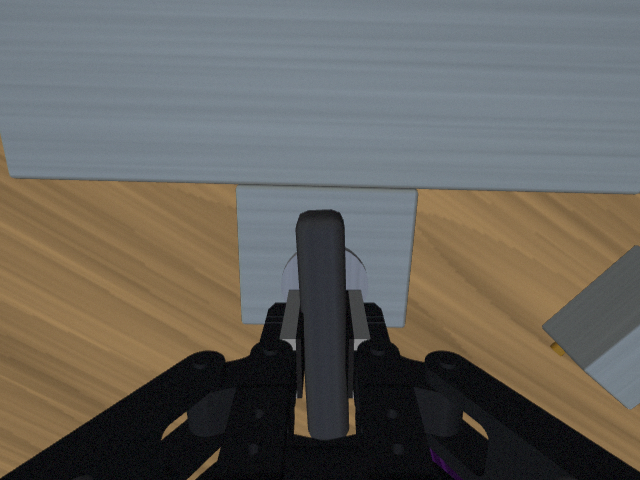

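>>> {"api": "step_arm", "payload": {"motion": [[0,[-0.002,0,0],[-0.006,0,0]],[0,[-0.003,0,0],[-0.007,0,0]],[1,[-0.003,0,0],[-0.007,0,0]],[1,[-0.003,0,0],[-0.007,0,0]],[1,[-0.003,0,0],[-0.007,0,0]],[1,[-0.003,0,0],[-0.007,0,0]],[1,[-0.06,0,0],[-0.007,0,0]],[1,[-0.15,0,0],[-0.007,0,0]],[1,[-0.25,0,0],[-0.007,0,0]],[1,[-0.25,0,0],[-0.007,0,0]]]}}

```text
time: 21.82
tool_pos: [0.4447, 0.0301, 0.3574]
tool_rot: [0.734, 1.437, -0.729]
ft_force: [0.1, 0.2, -0.9]
gripper_width: 0.0854
```

```bash
python3 - <<'E'
from h import *
s=env.sense();print(s['time'],s['tool_pos'],s['ft_force'],s['gripper_width'])
cv2.imwrite("pics/o_wrist.png",vision.read_camera("wrist")[:,:,::-1])
im=vision.read_camera("side")[:,:,::-1];cv2.imwrite("pics/o_sidefull.png",im);cv2.imwrite(f"pics/o_side.png",cv2.resize(im[60:280,200:440],(654,600)))
E
```

```text
21.825 [0.4447 0.0301 0.3574] [ 0.1385  0.1865 -0.9435] 0.08536307807771336
```

View pics/o_wrist.png

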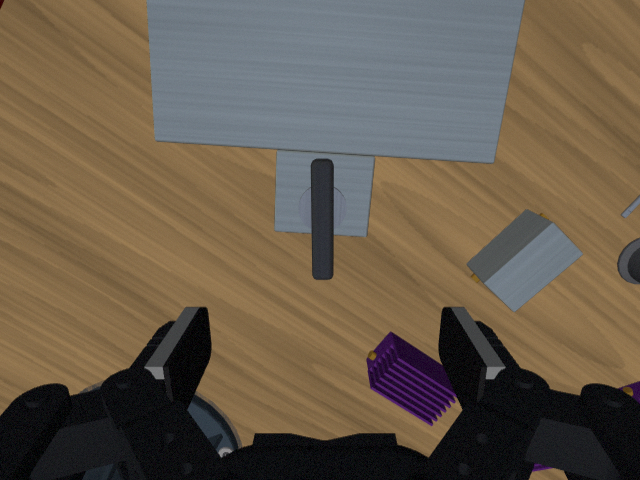

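View pics/o_side.png

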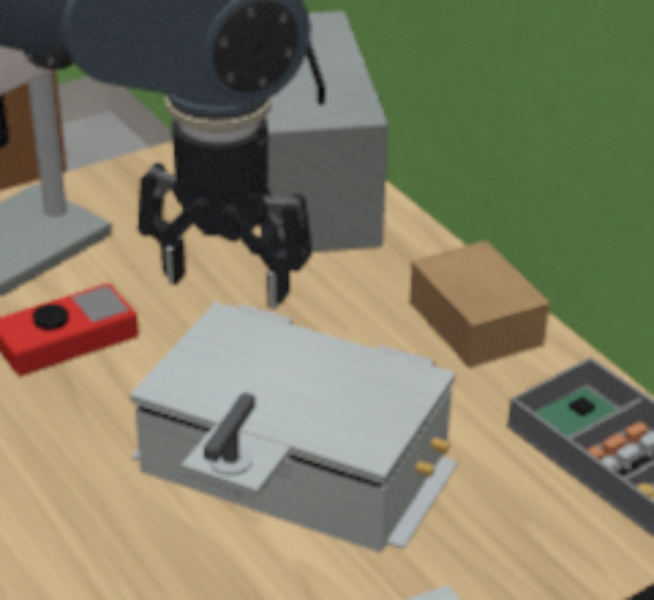

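View pics/o_sidefull.png

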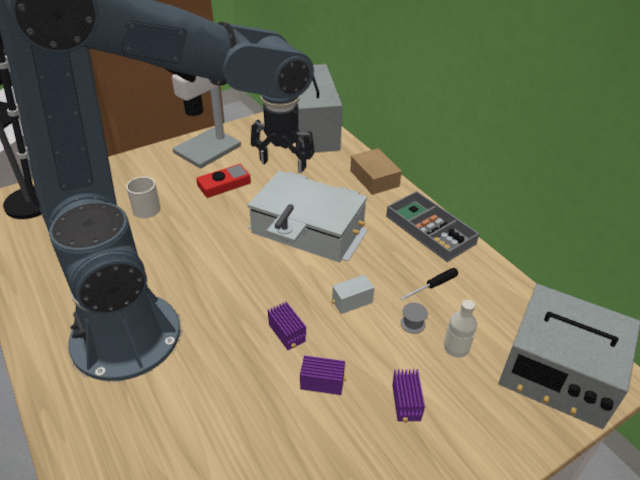

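```bash
python3 - <<'E'
from h import *
C=cam("wrist");im=cv2.imread("pics/o_wrist.png");g=cv2.cvtColor(im,cv2.COLOR_BGR2GRAY)
m=np.zeros_like(g);m[150:290,300:345]=(g[150:290,300:345]<75)*255
n,l,st,ce=cv2.connectedComponentsWithStats(m);i=1+np.argmax(st[1:,4]);print(st[i])
ys=np.arange(175,268,4);cx=np.array([np.where(l[y]==i)[0].mean() for y in ys]);f=np.polyfit(ys,cx,1)
A=[onz(0,(np.polyval(f,y),y),.153,C) for y in(160,278)];d=A[0]-A[1];print(A,np.linalg.norm(d))
E=[onz(0,q,.104,C) for q in((155,140),(494,162))];e=E[0]-E[1];print(E,np.linalg.norm(e))
ab=np.degrees(np.arctan2(d[1],d[0]));ae=np.degrees(np.arctan2(e[1],e[0]));print(ab,ae,"handle rad",np.radians(ae-ab))
# lid corner heights: two-view check of bar top skipped
E
```

```text
[ 311  159   23  121 2680]
[array([0.4782, 0.0569, 0.153 ]), array([0.4086, 0.0053, 0.153 ])] 0.08666951770921913
[array([0.408 , 0.1678, 0.104 ]), array([ 0.5527, -0.0582,  0.104 ])] 0.2683403598621162
36.56237193062732 122.63962597326609 handle rad 1.502331494119646
```

```bash
python3 - <<'E'
from cell import env, sign_off
print(sign_off(), env.sense()['time'])
E
```

```text
the job is handed in; nothing more can be done
the job is handed in; nothing more can be done
```

The job is done and handed in at about 22 s, against the 64 s limit. The grey finned module is standing fins up on the box floor. The lid is down on its gasket and the T-handle is locked.

**Last checks**
- **Module:** it touched the floor at the expected height (TCP 0.094 m), and the floor pushed back with about 14 N before I released it. A picture after release showed it upright, but with the lid shut I couldn't look at it again.
- **Lid:** I pressed it onto the gasket with about 13.5 N before turning the handle. I didn't measure the final lid angle; the last pictures show it looking shut and level.
- **Handle:** it came up hard against its stop, with the torque rising to about 1.8 N m. After I let go, the wrist camera put it at 1.50 rad, which is locked.
- **Bystanders:** the plain block and the other bench items looked to be in the same places in the last side view.
- **Robot:** the gripper is open and clear of everything, about 0.15 m above the handle.

**What disagreed**
- The side camera put the module and the box about 6 mm off in y from the other two cameras. I used the wrist and scene values instead.
- The keeper lip looked about 9 mm off the middle of the front wall, but the latch still caught.
- The handle had already turned about 0.14 rad when the lid came down, which is below the 0.4 rad at which the pawl would foul.

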